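# Shut off the sonicator and hang up the ear defenders

## Robot

A 7-joint arm with a two-finger parallel gripper is mounted at the origin on the work surface. World frame = base frame: x ahead of the robot, y to its left, z up, the work surface at z = 0. Lengths are in m, angles in rad, forces in N, time in s.
With the tool pointing down it reaches from about 0.35 to 0.9 m from the base axis. Payload 7.2 kg.
Tool frame: the origin (TCP) lies on the centre line of the jaws, within the pads' length; the fingertips stand 19 mm ahead of it and the grasp point (between the pads) is the TCP; z points along the fingers, y is the line along which they close (so a half turn about z gives the same grasp; the last joint's range is limited). The gripper opens to 85 mm and grips with 20 to 120 N. Pads are 22 mm wide; open, the fingers measure 114 mm over their backs; the gripper's body (76 mm by 85 mm) begins 54 mm behind the grasp point. The pads swing forward as they close: fully open they stand 13 mm farther back than shut.
Start: joints at [-1.26, 0.411, -0.013, 1.596, 0.006, 1.134, -0.082], TCP at [0.231, 0.581, 0.25] pointing down, gripper open.
Joint ranges: [-2.95, 2.95], [-0.29, 1.99], [-1.47, 1.44], [0.14, 2.54], [-1.03, 4.17], [0.13, 1.85], [-2.86, 2.86]. Speed limits (rad/s): [2.39, 2.39, 3.01, 3.01, 3.14, 3.14, 3.14].

## Interface

Orientations are given as a unit quaternion [w, x, y, z].
In Python, from plant import observe, snapshot, calibration, hand_in gives the robot as it stands.
- The arm moves only by the tool apply_moves, never from a script. Its argument "deltas" is a list of rows, each an object with "xyz": the shift along the tool's x, y, z as a fraction of full scale, a list of three; "turn": the turn, a rotation vector about the tool's x, y, z as a fraction of full scale, a list of three. In form: [{"xyz": [dx, dy, dz], "turn": [ax, ay, az]}, ...]. A call has 1 to 12 rows; each row is the pose to reach, as a shift and turn from the pose commanded when the call began, along the tool's axes at that moment, turning the shorter way round; what a row does not reach only later rows make up. Full scale, the value 1, is 150 mm for a shift and pi rad for a turn. A row lasts 1/8 s, in which the tool goes at most 62.5 mm and 10.7 degrees, less where a joint would pass 70% of its speed; a pose out of reach is approached as far as the arm can. A call with a number of a shift or a turn outside -1 to 1 is refused whole. A call with a gripper value outside its range is refused whole. "gripper" is the finger opening in mm, from 0 to 85.4, set as the call begins (left out, the last holds). The fingers move at their own pace and stop on an object; the grip force is fixed at half the most. Time passes only in rows, so rows that repeat a pose let the fingers close. It gives the time, the measured TCP pose, the force, the opening and the grip force at its end, in the units of the state.
- observe(): the state, without advancing time (a new reading comes with each control period).
- snapshot(name): name is "scene" or "side" or "wrist"; returns (picture, depth): 400x640x3 uint8, red, green, blue; 400x640 float32, m along the optical axis (not along the pixel's ray), 0 where there is no reading.
- calibration(name): a dict with "intrinsics" (3x3 intrinsics, pixels), "k1" (the pictures are not rectified: a ray, as slopes to the right and down, at radius r is drawn at 1 + k1 r^2 times it, then the intrinsics apply), "rvec" (rotation vector, rad) and "tvec" (3), from world to camera coordinates, as OpenCV has them. Camera axes: x right, y down, z forward; pixel columns grow to the right and rows downward; lengths in m; the calibration is good to about 2 mm. A picture is of the moment at which its call begins: read the wrist's pose just before it. calibration takes no time and is no camera call; for the wrist camera it gives the pose at the moment of the call.
- hand_in(): hands the job in; it is judged then, once.
The state is a dict: "time_s": time; "qpos": joint angles; "qvel": joint speeds; "joint_efforts": joint torques, N m; "tool_pos": TCP position; "tool_rot": TCP orientation; "ft_force": force on the tool from outside, world axes, zero at the start; "ft_torque": the same for the moment, N m; "gripper_width": opening from 0.0 (shut) to 1.0 (fully open); "grip_force": force on a finger pad.
Only numpy, scipy, OpenCV 4.12 (cv2) and the standard library are available. Lean on these libraries where they do the work, as an engineer would, in place of code of your own. Each camera call takes 0.05 s, during which the arm holds its last target. There are 200 camera calls.

## Task

The ultrasonic run is over. First turn the big bar-handled isolator on the sloping console fully to off and leave the small round dial as it is; then hang the ear defenders by their headband over the stand's horizontal bar, one cup on each side, setting them down gently and letting go. Leave the bottle, the tube rack and the beaker where they are.

Things in the scene. Friction and masses are not known exactly. Their poses are not given: they have to be found in the camera images.
- console: Fixed off-white wedge-shaped console, 190 deep (x) x 220 wide (y), 45 high in front (-x), 164 at the back. Origin: centre of its underside. Its whole top is the control panel, rising from front to back at 32 degrees: its normal leans 32 degrees from vertical toward the console's -x. The isolator's axis is 45 to the +y side of the panel's centre, the dial's 67 to the -y side.
- isolator (a joint): Rotary isolator turning about the panel's normal. 1.05 rad = on (start): bar 60 degrees counterclockwise, seen looking down on the panel, from straight up-slope. 0 = off: bar straight up and down the slope, in line with a round dot on the panel. Both are end stops; an over-centre mechanism tips it from the middle (0.525) to the nearer one. About 0.2 N m is needed to leave a stop.
- isolator_grip (a point): Grip point of the isolator, on its axis, 33 above the panel, turning with the handle: x along the bar, y across it, z out along the panel's normal. The black bar is 74 long, 18 wide, its top 7 beyond this point and its foot 25 below it on a round grey skirt (66 across).
- dial_mark (a point): White mark near the rim of the small round black dial (34 across, 18 tall) on the console: not to be turned.
- defenders: Ear defenders, 260 g, loose, standing on two black cups: an inverted U 184 wide (y), 162 high. Origin midway between the cups on their underside; z up, x across the headband. Cups 72 (x) x 90 high, 84 apart inside. Mid-top is a cushioned crown 34 wide (x), 56 long (y), 22 thick at its middle, top at 162, to be pinched across its width from above. Ends alike. Carried fast, it swings in the grip.
- crown_under (a point): Middle of the underside of the crown, 140 above the cups' underside, axes as the ear defenders. It is the apex of a groove along x: the underside slopes down 30 degrees to either side (y) to 126 high, so the crown seats itself on a bar.
- stand: Fixed steel stand: base plate 12 thick, 120 wide (y), from -55 to +115 along its x; round post at x = +90, 229 high; from it a round horizontal bar, 16 in diameter, runs toward -x, its axis 215 above the table, ending free in a 22 diameter ball at x = -75. Origin on the table under the bar's middle (the point bar_mid).
- bar_mid (a point): Top of the stand's bar, halfway along, 223 above the table; x along the bar, away from its free end, toward the post.
- bar_end (a point): Point at the top of the bar's height, 83 from bar_mid toward the free end: near the tip of the ball.
- bottle: Bystander: white bottle, 68 diameter, 170 high, origin at the centre of its underside.
- tube_rack: Bystander: white rack with tubes, 70 x 160, 100 high, origin at the centre of its underside.
- beaker: Bystander: glass beaker, 90 diameter, 100 high, origin at the centre of its underside.
Not all that is in view belongs to the job. There is more than one size of the defenders; the job needs the larger. There is more than one size of the stand; the one meant has the size given above.

How it is judged:
On the way, in this order (a step that is already met when the one before it is completed fails the run):
1. the isolator is turned to off while the ear defenders still stand where they were (value of joint isolator below 0.1 rad and distance of defenders from where it was at the start of the episode below 0.05 m), for 0.3 s.
2. the ear defenders hang over the bar, the crown resting on it (x of crown_under in the frame of bar_mid between -0.065 and 0.065 m and distance between crown_under and bar_mid below 0.07 m and height (world z) of crown_under above 0.2 m and contact force between defenders and stand above 0.5 N), for 0.2 s.
At the end, for the whole second after the job is handed in: Isolator within 0.1 rad of off; ear defenders still (<0.03 m/s), resting on the bar: crown's underside within 65 mm of the bar's middle along it, 35 mm across, 200-240 mm above the table; upright within 0.4 rad, headband across the bar within 0.6 rad (value of joint isolator below 0.1 rad and x of crown_under in the frame of bar_mid between -0.065 and 0.065 m and y of crown_under in the frame of bar_mid between -0.035 and 0.035 m and height (world z) of crown_under between 0.2 and 0.24 m and angle between defenders's own z axis and vertical below 0.4 rad and angle between the x axis of defenders and the x axis of bar_mid, either way round below 0.6 rad and contact force between defenders and stand above 0.5 N and linear speed of defenders below 0.03 m/s); the robot touches nothing.
It fails at once if the round dial is turned (its mark moves more than 5 mm) (distance of dial_mark from where it was at the start of the episode above 0.005 m).
It fails at once if the ear defenders are dropped or banged onto the stand (over 40 N) (contact force between defenders and stand above 40 N).
It fails at once if a bystander is moved more than 30 mm (distance of any of bottle, tube_rack, beaker from where it was at the start of the episode above 0.03 m).
It also fails if it takes over 64 s, if anything falls off the work surface, if the arm or the gripper's body presses on something with over 40 N, if the wrist force passes 120 N, or if a joint passes its speed limit or range.

## Working session

There is one attempt and no reset: what is moved stays moved. The work goes in short steps, Python scripts to look and compute and a tool call to move; the robot and the scene stay as the last step left them, time stands still between calls to the robot, and variables do not carry over. Pictures are saved under pics/ and viewed, at most 10 in all, crops included, and the job is handed in when it is done.

Besides the shell and the picture viewer there is one more tool, called after "Emit:" as name(argument=value, ...), one argument or row to a line, values as JSON. apply_moves: Moves the arm, as the interface text tells. Shift numbers are shares of 150 mm and turn numbers shares of pi rad, none past 1 either way. Its arguments: {"type":"object","properties":{"deltas":{"type":"array","items":{"type":"object","properties":{"xyz":{"type":"array","items":{"type":"number"}},"turn":{"type":"array","items":{"type":"number"}}}}},"gripper":{"type":"number"}},"required":["deltas"]}

```bash
mkdir -p pics; ls; cat > h.py <<'E'
import numpy as np, cv2
from plant import observe, snapshot, calibration, hand_in
def world(name,depth,cal=None):
    c=cal or calibration(name); K=np.array(c["intrinsics"]); k1=c["k1"]
    v,u=np.mgrid[0:400,0:640].astype(np.float32)
    p=cv2.undistortPoints(np.stack([u.ravel(),v.ravel()],1)[:,None].astype(np.float64),K,np.array([k1,0,0,0,0.]))[:,0]
    d=depth.ravel()[:,None]
    X=np.hstack([p*d,d]); R=cv2.Rodrigues(np.array(c["rvec"]))[0]
    W=(X-np.array(c["tvec"]).ravel())@R
    W[d[:,0]==0]=np.nan
    return W.reshape(400,640,3)
E
python3 - <<'E'
from h import *
for n in("scene","side"):
    c=calibration(n); i,d=snapshot(n); cv2.imwrite(f"pics/{n}0.png",i[:,:,::-1]); np.savez(f"{n}0.npz",i=i,d=d)
    R=cv2.Rodrigues(np.array(c["rvec"]))[0]; print(n,-R.T@np.array(c["tvec"]).ravel(),R[2])
print(observe())
E
```

```text
pics
scene [1.421544   0.23413918 1.21770665] [-0.63770188 -0.10674172 -0.76285157]
side [ 0.45598547 -0.86505468  0.95585649] [ 0.06252045  0.7483597  -0.66034003]
{'time_s': 0.1, 'qpos': array([-1.26020663,  0.41182969, -0.0127174 ,  1.59695908,  0.00557191,
        1.13431249, -0.08219919]), 'qvel': array([ 0.00046871, -0.00362974,  0.00078221, -0.00213858,  0.00098031,
        0.00015556, -0.00149724]), 'joint_efforts': array([ 3.24789034e-03, -6.01830125e+01,  6.84590433e-01, -3.00088298e+01,
        1.40872560e-02,  6.56629389e-03,  4.03420529e-05]), 'tool_pos': array([0.23098903, 0.58029279, 0.24953154]), 'tool_rot': array([-1.00889539e-04,  1.88255684e-01,  9.82119776e-01, -7.29833917e-04]), 'ft_force': array([-0.14048644, -0.84669308,  0.10719914]), 'ft_torque': array([ 0.04487766,  0.00117796, -0.00749787]), 'grip_force': 0.0, 'gripper_width': 0.9972248084790741}
```

View pics/scene0.png

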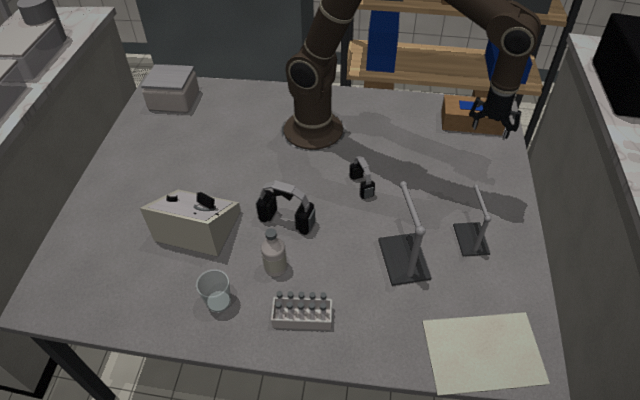

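View pics/side0.png

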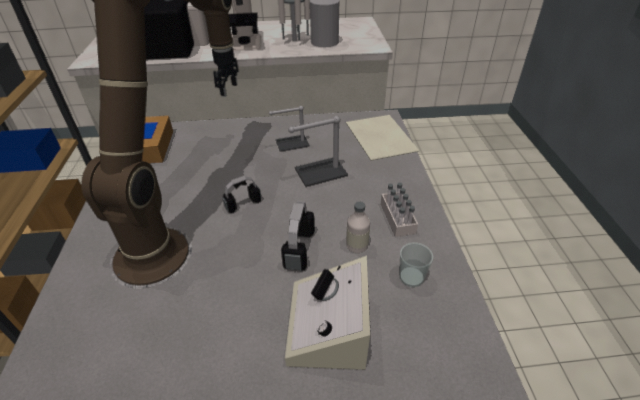

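The scene picture shows the console at (190,222) with its isolator at (205,200), and the large defenders at (287,205). The large stand is at (405,240), and the bottle, rack and beaker are in front. The side picture shows the console at (330,315), isolator (323,285), dial (324,328), defenders (298,237) and stand bar (290–335,125).

```bash
python3 - <<'E'
from h import *
W={};I={}
for n in("scene","side"):
    z=np.load(f"{n}0.npz"); W[n]=world(n,z["d"]); I[n]=z["i"]
def box(n,u0,u1,v0,v1): return W[n][v0:v1,u0:u1].reshape(-1,3), I[n][v0:v1,u0:u1].reshape(-1,3)
R={"scene":dict(con=(138,243,185,258),df=(252,318,176,238),st=(375,432,178,285),bot=(258,290,226,280)),
"side":dict(con=(282,375,255,370),df=(278,316,198,272),st=(286,350,112,186),bot=(344,374,200,252))}
for n in R:
    for k,b in R[n].items():
        P,C=box(n,*b); ok=~np.isnan(P[:,0]); P=P[ok];C=C[ok]
        if k=="con":
            m=(P[:,2]>.05)
            Q=P[m]; rng=np.random.default_rng(0);best=0
            for _ in range(400):
                a=Q[rng.choice(len(Q),3)]; nn=np.cross(a[1]-a[0],a[2]-a[0]); l=np.linalg.norm(nn)
                if l<1e-5: continue
                nn/=l; nn*=np.sign(nn[2])
                if abs(nn[2]-.848)>.06: continue
                s=abs((Q-a[0])@nn)<.003
                if s.sum()>best: best=s.sum();S=s
            for _ in range(3):
                c=Q[S].mean(0); nn=np.linalg.svd(Q[S]-c)[2][2]; nn*=np.sign(nn[2]); S=abs((Q-c)@nn)<.003
            h=(Q-c)@nn
            print(n,"panel n",nn.round(3),"c",c.round(4),S.sum(),"tilt",np.degrees(np.arccos(nn[2])),"yaw",np.degrees(np.arctan2(-nn[1],-nn[0])))
            ex=-np.array([nn[0],nn[1],0]);ex/=np.linalg.norm(ex);ey=np.cross([0,0,1],ex);up=np.cross(ey,nn);
            a=Q[S]; 
            for q in(ey,up): print("  ext",np.percentile(a@q,[0.5,99.5]).round(4))
            yw=(np.percentile(a@ey,.5)+np.percentile(a@ey,99.5))/2; zw=(np.percentile(a@up,.5)+np.percentile(a@up,99.5))/2
            print("  centre",(ey*yw+up*zw+nn*(c@nn)).round(4))
            t=(h>.030)&(h<.05); B=Q[t]; print("  bar top",len(B),B.mean(0).round(4),"h",np.percentile(h[t],[5,50,95]).round(4))
            uv=np.stack([(B-c)@ey,(B-c)@up],1); uv-=uv.mean(0); d=np.linalg.svd(uv)[2][0]; print("  bar dir (ey,up)",d.round(3),"deg from up ccw",np.degrees(np.arctan2(d[0],d[1])),"len",np.ptp(uv@d).round(3),"wid",np.ptp(uv@[-d[1],d[0]]).round(3))
            t=(h>.012)&(h<.024); e=(Q-c)@ey; t&=e<0; print("  dial?",Q[t].mean(0).round(4),t.sum())
        if k=="df":
            t=P[:,2]>.02;print(n,k,"zmax",np.percentile(P[:,2],[99,99.8]).round(4),"ext",np.percentile(P[t],[1,99],axis=0).round(3).tolist())
            t=P[:,2]>.145; B=P[t]; m=(B.min(0)+B.max(0))/2; d=np.linalg.svd((B-B.mean(0))[:,:2])[2][0]
            print("  crown",len(B),B.mean(0).round(4),m.round(4),"yaw y-axis",np.degrees(np.arctan2(d[1],d[0])),"len",np.ptp(B[:,:2]@d).round(3),"wid",np.ptp(B[:,:2]@[-d[1],d[0]]).round(3))
            t=(P[:,2]>.02)&(P[:,2]<.085); B=P[t]; cr,lab,cen=cv2.kmeans(B[:,:2].astype(np.float32),2,None,(3,50,1e-4),5,0); print("  cups",cen.round(4).tolist())
        if k=="st":
            t=(P[:,2]>.195); B=P[t]; print(n,k,len(B),"z",np.percentile(B[:,2],[5,50,95,99]).round(4)); 
            d=np.linalg.svd((B-B.mean(0))[:,:2])[2][0]; d*=np.sign(d[0]); s=B[:,:2]@d
            a=B[s<s.min()+.012].mean(0); b=B[s>s.max()-.012].mean(0); print("  dir",np.degrees(np.arctan2(d[1],d[0])),"len",np.ptp(s),"ends",a.round(4),b.round(4),"lo/hi",(d*s.min()).round(4),"mean",B.mean(0).round(4))
            for q in np.linspace(s.min(),s.max(),9)[:-1]:
                u=(s>=q)&(s<q+np.ptp(s)/8); print("   ",u.sum(),B[u].mean(0).round(4),B[u][:,2].max().round(4))
            t=(P[:,2]>.008)&(P[:,2]<.03); B=P[t].astype(np.float32); print("  base",cv2.minAreaRect(B[:,:2]))
        if k=="bot":
            t=P[:,2]>.02; print(n,k,np.percentile(P[t],[1,50,99],axis=0).round(3).tolist())
E
```

```text
scene panel n [-0.519  0.075  0.851] c [ 0.5327 -0.2952  0.1189] 1488 tilt 31.635034266963437 yaw -8.189385216317786
  ext [-0.3301 -0.1096]
  ext [0.4183 0.6359]
  centre [ 0.5153 -0.2962  0.1084]
  bar top 93 [ 0.5051 -0.2469  0.1408] h [0.031  0.0377 0.0405]
  bar dir (ey,up) [0.901 0.433] deg from up ccw 64.34392957039736 len 0.078 wid 0.019
  dial? [ 0.5027 -0.3579  0.124 ] 29
scene df zmax [0.1696 0.1724] ext [[0.418, -0.104, 0.022], [0.643, 0.071, 0.171]]
  crown 437 [ 0.4942 -0.0163  0.1601] [ 0.5396 -0.0183  0.1597] yaw y-axis 0.6750721300605441 len 0.217 wid 0.122
  cups [[0.4887999892234802, 0.047600001096725464], [0.4569000005722046, -0.07649999856948853]]
scene st 403 z [0.21   0.2218 0.2279 0.2304]
  dir 17.04084259280626 len 0.18964553388756666 ends [0.4537 0.3235 0.2218] [0.6216 0.3761 0.2168] lo/hi [0.4989 0.1529] mean [0.5516 0.3543 0.2208]
    46 [0.4596 0.3258 0.2221] 0.2292
    36 [0.4805 0.3332 0.221 ] 0.2263
    41 [0.5028 0.339  0.2214] 0.2292
    41 [0.5253 0.3466 0.2203] 0.2263
    43 [0.549  0.3536 0.2219] 0.2283
    44 [0.5711 0.3605 0.2218] 0.2276
    41 [0.5928 0.367  0.2219] 0.2271
    110 [0.6184 0.3746 0.2189] 0.2325Traceback (most recent call last):
  File "<stdin>", line 44, in <module>
cv2.error: OpenCV(4.12.0) /io/opencv/modules/imgproc/src/convhull.cpp:143: error: (-215:Assertion failed) total >= 0 && (depth == CV_32F || depth == CV_32S) in function 'convexHull'
```

```bash
python3 - <<'E'
from h import *
W={};I={}
for n in("scene","side"):
    z=np.load(f"{n}0.npz"); W[n]=world(n,z["d"]); I[n]=z["i"]
R={"scene":dict(df=(252,318,176,238),st=(375,432,178,285),bot=(258,290,226,280)),
"side":dict(con=(282,375,255,370),df=(278,316,198,272),st=(286,350,112,186),bot=(344,374,200,252))}
nn=np.array([-.519,.075,.851]);nn/=np.linalg.norm(nn);c=np.array([.5327,-.2952,.1189])
ex=-np.array([nn[0],nn[1],0]);ex/=np.linalg.norm(ex);ey=np.cross([0,0,1],ex);up=np.cross(ey,nn)
for n in R:
    for k,(u0,u1,v0,v1) in R[n].items():
        P=W[n][v0:v1,u0:u1].reshape(-1,3);P=P[~np.isnan(P[:,0])]
        if k=="con":
            h=(P-c)@nn; S=(abs(h)<.008)&(P[:,2]>.04)&(P[:,2]<.17)
            for _ in range(4):
                cc=P[S].mean(0); m=np.linalg.svd(P[S]-cc,full_matrices=False)[2][2]; m*=np.sign(m[2]); h=(P-cc)@m; S=abs(h)<.003
            print("panel",m.round(3),cc.round(4),S.sum(),"offset of scene plane",((c-cc)@m).round(4),"tilt",np.degrees(np.arccos(m[2])),"yaw",np.degrees(np.arctan2(-m[1],-m[0])))
            e=[np.percentile(P[S]@q,[.5,99.5]) for q in(ey,up)]; print(e,"centre",(ey*e[0].mean()+up*e[1].mean()+m*(cc@m)).round(4))
            t=(h>.033)&(h<.045);B=P[t]; uv=np.stack([B@ey,B@up],1);uv-=uv.mean(0);d=np.linalg.svd(uv)[2][0];print("bar",t.sum(),B.mean(0).round(4),np.percentile(h[t],[5,50,95]).round(4),"ang",np.degrees(np.arctan2(d[0],d[1])),"len",np.ptp(uv@d),np.ptp(uv@[-d[1],d[0]]))
            t=(h>.012)&(h<.024)&((P-cc)@ey<-.02); print("dial",t.sum(),P[t].mean(0).round(4))
        if k=="df":
            P=P[(P[:,0]<.545)]
            t=(P[:,2]>.12);B=P[t].astype(np.float32);print(n,"zmax",np.percentile(P[:,2],[98,99.8]).round(4),"ext",np.percentile(P[P[:,2]>.02],[1,99],axis=0).round(3).tolist())
            for lo in(.145,.153):
                B=P[P[:,2]>lo].astype(np.float32); print("  crown",lo,len(B),B.mean(0).round(4),cv2.minAreaRect(np.ascontiguousarray(B[:,:2])))
            B=np.ascontiguousarray(P[(P[:,2]>.02)&(P[:,2]<.1)][:,:2]).astype(np.float32); _,lab,cen=cv2.kmeans(B,2,None,(3,50,1e-4),5,0)
            for j in(0,1): print("   cup",cen[j].round(4),cv2.minAreaRect(B[lab[:,0]==j]))
        if k=="st":
            B=P[(P[:,2]>.195)&(P[:,2]<.25)]; d=np.linalg.svd((B-B.mean(0))[:,:2],full_matrices=False)[2][0];d*=np.sign(d[0]);s=B[:,:2]@d
            print(n,"st",len(B),np.degrees(np.arctan2(d[1],d[0])),np.ptp(s))
            for q in np.linspace(s.min(),s.max(),7)[:-1]:
                u=(s>=q)&(s<q+np.ptp(s)/6); print("   ",u.sum(),B[u].mean(0).round(4),np.percentile(B[u][:,2],90).round(4))
            B=P[(P[:,2]>.007)&(P[:,2]<.025)].astype(np.float32); print("  base",cv2.minAreaRect(np.ascontiguousarray(B[:,:2])),np.median(B[:,2]))
        if k=="bot":
            t=(P[:,2]>.03)&(P[:,0]>.5); print(n,k,np.percentile(P[t],[2,50,98],axis=0).round(3).tolist())
E
```

```text
scene zmax [0.1626 0.1659] ext [[0.418, -0.104, 0.022], [0.507, 0.071, 0.165]]
  crown 0.145 349 [ 0.4588 -0.0158  0.1579] ((0.45764845609664917, -0.01912684738636017), (0.12307698279619217, 0.03771651163697243), 77.20632934570312)
  crown 0.153 272 [ 0.4576 -0.0181  0.1604] ((0.4581795334815979, -0.016788169741630554), (0.10034620761871338, 0.03771651163697243), 77.20632934570312)
   cup [0.4861 0.0475] ((0.4720879793167114, 0.04556526616215706), (0.05130721628665924, 0.07494951039552689), 74.31742095947266)
   cup [ 0.4531 -0.0784] ((0.44247210025787354, -0.08385463804006577), (0.05033298581838608, 0.06968262791633606), 80.30703735351562)
scene st 403 17.04084259280626 0.18964553388756666
    60 [0.463  0.3271 0.2218] 0.2262
    48 [0.4921 0.3363 0.2212] 0.224
    56 [0.5213 0.3451 0.2207] 0.2251
    59 [0.5531 0.3548 0.2218] 0.225
    59 [0.583  0.3643 0.2217] 0.2247
    120 [0.617  0.3742 0.2192] 0.2285
  base ((0.43391457200050354, 0.35837841033935547), (0.43693187832832336, 0.1694062352180481), 2.3049750328063965) 0.011809088
scene bot [[0.621, -0.045, 0.033], [0.652, -0.013, 0
[... 839 characters left out ...]
9595069885, 0.0295422226190567), (0.05853768810629845, 0.034227386116981506), 42.030364990234375)
   cup [ 0.4391 -0.1018] ((0.4385550320148468, -0.08970833569765091), (0.05098721385002136, 0.0713822990655899), 80.53192138671875)
side st 276 16.25143585196321 0.1855231824880197
    49 [0.4594 0.3215 0.217 ] 0.2224
    43 [0.4901 0.3312 0.2171] 0.2221
    42 [0.5202 0.3401 0.217 ] 0.2223
    40 [0.5506 0.3494 0.2165] 0.2215
    36 [0.5802 0.3583 0.2172] 0.2219
    65 [0.6103 0.3652 0.2157] 0.2254
  base ((0.5251631736755371, 0.45021852850914), (0.1707654446363449, 0.3287241756916046), 17.318830490112305) 0.010206197
side bot [[0.6, -0.056, 0.033], [0.63, -0.042, 0.104], [0.663, -0.014, 0.17]]
```

```bash
cat >> h.py <<'E'
from scipy.spatial.transform import Rotation as Ro, Slerp
def q2R(q): return Ro.from_quat(np.roll(q,-1)).as_matrix()
def delta(p0,R0,p,R):
    return (R0.T@(np.array(p)-p0)/.15).round(3).tolist(), (Ro.from_matrix(R0.T@R).as_rotvec()/np.pi).round(3).tolist()
def down(yaw_y):  # tool pointing down, tool y at azimuth (deg)
    a=np.radians(yaw_y); y=np.array([np.cos(a),np.sin(a),0]);z=np.array([0,0,-1.]);return np.stack([np.cross(y,z),y,z],1)
YAW=np.radians(-8);T=np.radians(32)
up_h=np.array([np.cos(YAW),np.sin(YAW),0]);ey=np.array([-np.sin(YAW),np.cos(YAW),0]);nn=-np.sin(T)*up_h+np.array([0,0,np.cos(T)]);up=np.cross(ey,nn)
def Riso(a): # tool grasp for isolator angle a (rad)
    b=np.cos(a)*up+np.sin(a)*ey; y=-np.cross(nn,b); z=-nn; return np.stack([np.cross(y,z),y,z],1)
def show(p,R):
    s=observe();d=delta(s["tool_pos"],q2R(s["tool_rot"]),p,R);print(round(s["time_s"],2),s["tool_pos"].round(4),"->",d);return d
def chain(poses):
    s=observe();p,R=s["tool_pos"],q2R(s["tool_rot"])
    for q,Q in poses: print(delta(p,R,q,Q));p,R=np.array(q),Q
E
python3 - <<'E'
from h import *
G=np.array([.506,-.248,.136]);R0=q2R(observe()["tool_rot"]);RI=Riso(1.047)
print(nn,RI, np.degrees(Ro.from_matrix(R0.T@RI).magnitude()))
mid=Slerp([0,1],Ro.from_matrix([down(68),down(-38)]))
wp=[(.34,.50,.36),(.45,.38,.38),(.5,.25,.38),(.51,.11,.38),(.50,-.03,.37),(.47,-.16,.33)]
P=[(w,mid(min(1,f)).as_matrix()) for w,f in zip(wp,[.1,.25,.42,.6,.8,1])]+[(G+.13*nn,RI)]
chain(P)
E
```

```text
[-0.52476213  0.07375051  0.8480481 ] [[ 0.54055483  0.65759044  0.52476213]
 [ 0.79846654 -0.59750485 -0.07375051]
 [ 0.26505029  0.45887119 -0.8480481 ]] 109.6262680289872
([-0.873, -0.23, -0.736], [-0.0, 0.0, 0.061])
([-1.049, -0.279, -0.133], [0.0, 0.0, 0.088])
([-0.87, -0.325, 0.0], [0.0, 0.0, 0.1])
([-0.883, -0.311, 0.0], [0.0, 0.0, 0.106])
([-0.925, -0.138, 0.067], [0.0, 0.0, 0.118])
([-0.887, 0.059, 0.267], [0.0, 0.0, 0.118])
([-0.544, 0.153, 0.558], [-0.154, 0.089, 0.0])
```

Emit:
apply_moves(
  deltas=[
    {"xyz": [-0.87, -0.23, -0.74], "turn": [0, 0, 0.06]},
    {"xyz": [-0.87, -0.23, -0.74], "turn": [0, 0, 0.06]},
    {"xyz": [-0.87, -0.23, -0.74], "turn": [0, 0, 0.06]},
    {"xyz": [-0.87, -0.23, -0.74], "turn": [0, 0, 0.06]},
  ],
)

```text
time_s: 0.6
tool_pos: [0.3438, 0.4985, 0.3642]
tool_rot: [0.001, 0.283, 0.959, 0.002]
ft_force: [-0.3, 0.2, -1.2]
gripper_width: 1.004
grip_force: 0.0
```

Emit:
apply_moves(
  deltas=[
    {"xyz": [-1, -0.28, -0.13], "turn": [0, 0, 0.09]},
    {"xyz": [-1, -0.28, -0.13], "turn": [0, 0, 0.09]},
    {"xyz": [-1, -0.28, -0.13], "turn": [0, 0, 0.09]},
    {"xyz": [-1, -0.28, -0.13], "turn": [0, 0, 0.09]},
  ],
)

```text
time_s: 1.1
tool_pos: [0.445, 0.3823, 0.3803]
tool_rot: [0.0, 0.414, 0.91, -0.0]
ft_force: [-0.1, 1.1, 0.7]
gripper_width: 1.001
grip_force: 0.0
```

Emit:
apply_moves(
  deltas=[
    {"xyz": [-0.9, -0.33, 0], "turn": [0, 0, 0.1]},
    {"xyz": [-0.9, -0.33, 0], "turn": [0, 0, 0.1]},
    {"xyz": [-0.9, -0.33, 0], "turn": [0, 0, 0.1]},
    {"xyz": [-0.9, -0.33, 0], "turn": [0, 0, 0.1]},
  ],
)

```text
time_s: 1.6
tool_pos: [0.495, 0.2508, 0.3803]
tool_rot: [-0.0, 0.549, 0.836, -0.0]
ft_force: [-0.4, 0.4, -0.6]
gripper_width: 0.994
grip_force: 0.0
```

Emit:
apply_moves(
  deltas=[
    {"xyz": [-0.88, -0.31, 0], "turn": [0, 0, 0.11]},
    {"xyz": [-0.88, -0.31, 0], "turn": [0, 0, 0.11]},
    {"xyz": [-0.88, -0.31, 0], "turn": [0, 0, 0.11]},
    {"xyz": [-0.88, -0.31, 0], "turn": [0, 0, 0.11]},
    {"xyz": [-0.88, -0.31, 0], "turn": [0, 0, 0.11]},
  ],
)

```text
time_s: 2.22
tool_pos: [0.5046, 0.1139, 0.3804]
tool_rot: [-0.0, 0.683, 0.73, -0.0]
ft_force: [0.2, 1.2, -0.1]
gripper_width: 1.001
grip_force: 0.0
```

Emit:
apply_moves(
  deltas=[
    {"xyz": [-0.93, -0.14, 0.07], "turn": [0, 0, 0.12]},
    {"xyz": [-0.93, -0.14, 0.07], "turn": [0, 0, 0.12]},
    {"xyz": [-0.93, -0.14, 0.07], "turn": [0, 0, 0.12]},
    {"xyz": [-0.93, -0.14, 0.07], "turn": [0, 0, 0.12]},
    {"xyz": [-0.93, -0.14, 0.07], "turn": [0, 0, 0.12]},
  ],
)

```text
time_s: 2.85
tool_pos: [0.493, -0.0271, 0.3701]
tool_rot: [-0.0, 0.808, 0.589, 0.0]
ft_force: [0.0, 0.6, 0.2]
gripper_width: 1.002
grip_force: 0.0
```

```bash
python3 - <<'E'
from h import *
c=calibration("wrist");i,d=snapshot("wrist");cv2.imwrite("pics/w1.png",i[:,:,::-1]);np.savez("w1.npz",i=i,d=d,rvec=c["rvec"],tvec=c["tvec"])
print(observe()["tool_pos"])
W=world("wrist",d,c);np.save("w1W.npy",W)
print((d>0).mean(),np.nanmax(W[:,:,2]))
show((.47,-.16,.33),down(-38))
E
```

```text
[ 0.49293251 -0.02727712  0.37010032]
0.99596875 0.44511430909830335
2.9 [ 0.4929 -0.0273  0.3701] -> ([-0.889, 0.126, 0.267], [-0.0, -0.0, 0.112])
```

View pics/w1.png

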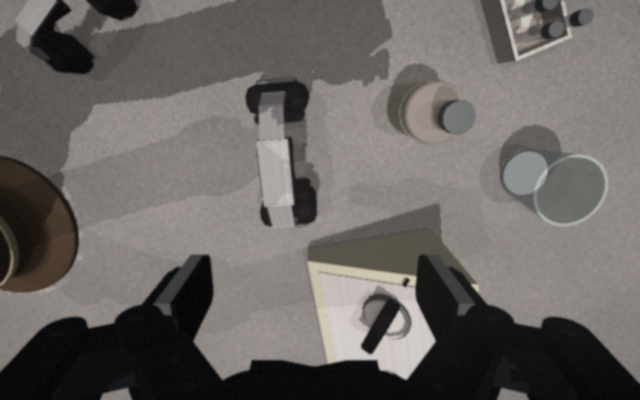

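The wrist picture shows the defenders from above, with the crown at (276,172) and the cups at (277,100) and (290,203). The isolator bar is at (382,325) with the off dot at (405,282).

```bash
python3 - <<'E'
from h import *
W=np.load("w1W.npy");z=np.load("w1.npz");i=z["i"].astype(int);g=i.sum(2)/3
def sub(u0,u1,v0,v1): return W[v0:v1,u0:u1].reshape(-1,3),g[v0:v1,u0:u1].ravel()
P,G=sub(240,325,75,232)
for lo in(.145,.153):
    B=P[(P[:,2]>lo)].astype(np.float32);print("crown",lo,len(B),B.mean(0).round(4),np.percentile(B[:,2],98).round(4),cv2.minAreaRect(np.ascontiguousarray(B[:,:2])))
t=(P[:,2]>.135)&(P[:,2]<.175)&(G>150);B=P[t].astype(np.float32);print("bright",t.sum(),np.percentile(G[P[:,2]>.14],[5,50,95]),cv2.minAreaRect(np.ascontiguousarray(B[:,:2])))
t=(P[:,2]>.03)&(P[:,2]<.10);B=np.ascontiguousarray(P[t][:,:2]).astype(np.float32);_,l,c=cv2.kmeans(B,2,None,(3,50,1e-4),5,0)
for j in(0,1):print("cup",cv2.minAreaRect(B[l[:,0]==j]))
P,G=sub(318,440,270,360);c=np.array([.5153,-.2962,.1084])
S=G>120;S&=abs((P-c)@nn)<.01
for _ in range(3):
    cc=P[S].mean(0);m=np.linalg.svd(P[S]-cc,full_matrices=False)[2][2];m*=np.sign(m[2]);h=(P-cc)@m;S=(abs(h)<.004)
print("panel",m.round(3),cc.round(4),S.sum(),((c-cc)@m).round(4))
t=(h>.034)&(h<.047)&(G<90);B=P[t];uv=np.stack([B@ey,B@up],1);print("bar",t.sum(),B.mean(0).round(4),np.percentile(h[t],[5,50,95]).round(4));r=cv2.minAreaRect(np.ascontiguousarray(uv.astype(np.float32)));print(r)
M=ey*r[0][0]+up*r[0][1]+m*(cc@m+.033) if 0 else None
mid=B.mean(0);mid=mid+ey*(r[0][0]-mid@ey)+up*(r[0][1]-mid@up);mid=mid-m*(np.median(h[t])-.033);print("grip pt",mid.round(4))
E
```

```text
crown 0.145 3333 [ 0.457  -0.0163  0.1586] 0.1633 ((0.4552253782749176, -0.019798532128334045), (0.12056224048137665, 0.03411266952753067), 76.50769805908203)
crown 0.153 2748 [ 0.4565 -0.0178  0.1606] 0.1634 ((0.45539289712905884, -0.019100308418273926), (0.0943707674741745, 0.03411266952753067), 76.50769805908203)
bright 2810 [100.55       163.66666667 186.66666667] ((0.4546826183795929, -0.023320570588111877), (0.12336485832929611, 0.029194099828600883), 76.28620910644531)
cup ((0.4713243246078491, 0.04499567672610283), (0.05010359361767769, 0.07099471986293793), 76.41934967041016)
cup ((0.4392009973526001, -0.08983339369297028), (0.07049507647752762, 0.04967793449759483), 4.409820079803467)
panel [-0.526  0.077  0.847] [ 0.4954 -0.2565  0.0909] 7935 0.0013
bar 632 [ 0.5026 -0.2449  0.1403] [0.0364 0.0392 0.0404]
((-0.17595793306827545, 0.523455023765564), (0.07149104028940201, 0.017754709348082542), 28.45743179321289)
grip pt [ 0.5038 -0.2485  0.1341]
```

Emit:
apply_moves(
  deltas=[
    {"xyz": [-0.89, 0.13, 0.27], "turn": [0, 0, 0.11]},
    {"xyz": [-0.89, 0.13, 0.27], "turn": [0, 0, 0.11]},
    {"xyz": [-0.89, 0.13, 0.27], "turn": [0, 0, 0.11]},
    {"xyz": [-0.89, 0.13, 0.27], "turn": [0, 0, 0.11]},
    {"xyz": [-0.89, 0.13, 0.27], "turn": [0, 0, 0.11]},
  ],
)

```text
time_s: 3.52
tool_pos: [0.4705, -0.1609, 0.3299]
tool_rot: [-0.0, 0.898, 0.441, 0.0]
ft_force: [-0.1, 0.5, -0.4]
gripper_width: 1.001
grip_force: 0.0
```

```bash
python3 -c "
from h import *
G=np.array([.505,-.248,.135]);chain([(G+.1*nn,Riso(1.047)),(G,Riso(1.047))])"
```

```text
([-0.494, 0.231, 0.734], [-0.154, 0.088, 0.002])
([0.0, 0.0, 0.667], [0.0, 0.0, 0.0])
```

Emit:
apply_moves(
  deltas=[
    {"xyz": [-0.494, 0.231, 0.734], "turn": [-0.154, 0.088, 0.002]},
    {"xyz": [-0.494, 0.231, 0.734], "turn": [-0.154, 0.088, 0.002]},
    {"xyz": [-0.494, 0.231, 0.734], "turn": [-0.154, 0.088, 0.002]},
    {"xyz": [-0.494, 0.231, 0.734], "turn": [-0.154, 0.088, 0.002]},
    {"xyz": [-0.494, 0.231, 0.734], "turn": [-0.154, 0.088, 0.002]},
    {"xyz": [-0.494, 0.231, 0.734], "turn": [-0.154, 0.088, 0.002]},
    {"xyz": [-0.494, 0.231, 0.734], "turn": [-0.154, 0.088, 0.002]},
  ],
)

```text
time_s: 4.4
tool_pos: [0.4531, -0.242, 0.2207]
tool_rot: [0.155, 0.865, 0.421, 0.228]
ft_force: [-0.4, 0.2, 0.4]
gripper_width: 0.997
grip_force: 0.0
```

```bash
python3 - <<'E'
from h import *
G=np.array([.505,-.248,.135]);show(G,Riso(1.047));print(observe()["qpos"].round(2))
c=calibration("wrist");i,d=snapshot("wrist");cv2.imwrite("pics/w2.png",i[:,:,::-1])
W=world("wrist",d,c);g=i.astype(int).sum(2)/3
c0=np.array([.4954,-.2565,.0909]);h=(W-c0)@nn
m=(h>.034)&(h<.047)&(g<90)&(np.linalg.norm(W-G,axis=2)<.07)
B=W[m];uv=np.stack([B@ey,B@up],1).astype(np.float32);r=cv2.minAreaRect(uv);print(m.sum(),np.median(h[m]),r,"expected",G@ey,G@up)
E
```

```text
4.4 [ 0.4531 -0.242   0.2207] -> ([0.005, -0.011, 0.669], [0.0, 0.001, -0.0])
[-0.22  0.02  0.78  2.33 -0.7   0.36  0.49]
2710 0.039281841507164524 ((-0.1780019849538803, 0.5224158763885498), (0.0726379007101059, 0.01797131448984146), 29.811176300048828) expected -0.1753040650630764 0.524905870473513
```

View pics/w2.png

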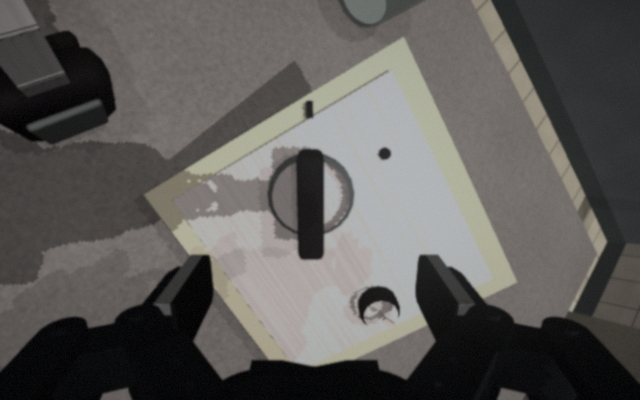

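The bar is at (310,203), lined up vertically between the jaws. The dial is at (378,308) and the off dot at (384,153).

```bash
python3 -c "
from h import *
G=np.array([.505,-.248,.135])-.0025*ey-.0022*up;print(G);s=show(G,Riso(1.047));R=Riso(1.047)
for a in(.85,.65,.45,.25,.1,0,-.03):print(a,delta(G,R,G,Riso(a)))"
```

```text
[ 0.50280452 -0.25021601  0.13383418]
4.45 [ 0.4528 -0.2422  0.2204] -> ([-0.014, -0.014, 0.669], [0.0, 0.001, -0.001])
0.85 ([0.0, 0.0, 0.0], [-0.0, 0.0, 0.063])
0.65 ([0.0, 0.0, 0.0], [0.0, -0.0, 0.126])
0.45 ([0.0, 0.0, 0.0], [-0.0, -0.0, 0.19])
0.25 ([0.0, 0.0, 0.0], [-0.0, 0.0, 0.254])
0.1 ([0.0, 0.0, 0.0], [-0.0, 0.0, 0.301])
0 ([0.0, 0.0, 0.0], [-0.0, 0.0, 0.333])
-0.03 ([0.0, 0.0, 0.0], [-0.0, 0.0, 0.343])
```

Emit:
apply_moves(
  deltas=[
    {"xyz": [-0.014, -0.014, 0.2], "turn": [0, 0, 0]},
    {"xyz": [-0.014, -0.014, 0.4], "turn": [0, 0, 0]},
    {"xyz": [-0.014, -0.014, 0.55], "turn": [0, 0, 0]},
    {"xyz": [-0.014, -0.014, 0.655], "turn": [0, 0, 0]},
    {"xyz": [-0.014, -0.014, 0.655], "turn": [0, 0, 0]},
    {"xyz": [-0.014, -0.014, 0.655], "turn": [0, 0, 0]},
  ],
)

```text
time_s: 5.2
tool_pos: [0.5014, -0.2515, 0.1364]
tool_rot: [0.152, 0.866, 0.419, 0.227]
ft_force: [-0.7, -0.7, -0.5]
gripper_width: 0.999
grip_force: 0.0
```

Emit:
apply_moves(
  deltas=[
    {"xyz": [0, 0, 0], "turn": [0, 0, 0]},
    {"xyz": [0, 0, 0], "turn": [0, 0, 0]},
    {"xyz": [0, 0, 0], "turn": [0, 0, 0]},
    {"xyz": [0, 0, 0], "turn": [0, 0, 0]},
    {"xyz": [0, 0, 0], "turn": [0, 0, 0]},
    {"xyz": [0, 0, 0], "turn": [0, 0, 0]},
    {"xyz": [0, 0, 0], "turn": [0, 0, 0]},
    {"xyz": [0, 0, 0], "turn": [0, 0, 0]},
  ],
  gripper=5,
)

```text
time_s: 6.2
tool_pos: [0.5003, -0.2502, 0.1371]
tool_rot: [0.152, 0.865, 0.421, 0.227]
ft_force: [-4.1, 3.0, 4.7]
gripper_width: 0.195
grip_force: 60.0
```

Emit:
apply_moves(
  deltas=[
    {"xyz": [0, 0, 0], "turn": [0, 0, 0.03]},
    {"xyz": [0, 0, 0], "turn": [0, 0, 0.06]},
    {"xyz": [0, 0, 0], "turn": [0, 0, 0.09]},
    {"xyz": [0, 0, 0], "turn": [0, 0, 0.12]},
    {"xyz": [0, 0, 0], "turn": [0, 0, 0.15]},
    {"xyz": [0, 0, 0], "turn": [0, 0, 0.18]},
  ],
)

```text
time_s: 6.95
tool_pos: [0.5003, -0.2502, 0.1371]
tool_rot: [0.083, 0.948, 0.161, 0.26]
ft_force: [-4.0, 2.0, 4.5]
gripper_width: 0.199
grip_force: 59.9
```

Emit:
apply_moves(
  deltas=[
    {"xyz": [0, 0, 0], "turn": [0, 0, 0.03]},
    {"xyz": [0, 0, 0], "turn": [0, 0, 0.06]},
    {"xyz": [0, 0, 0], "turn": [0, 0, 0.09]},
    {"xyz": [0, 0, 0], "turn": [0, 0, 0.12]},
    {"xyz": [0, 0, 0], "turn": [0, 0, 0.145]},
    {"xyz": [0, 0, 0], "turn": [0, 0, 0.155]},
    {"xyz": [0, 0, 0], "turn": [0, 0, 0.155]},
    {"xyz": [0, 0, 0], "turn": [0, 0, 0.155]},
  ],
)

```text
time_s: 7.95
tool_pos: [0.5004, -0.2503, 0.1371]
tool_rot: [0.018, 0.959, -0.07, 0.272]
ft_force: [-5.2, 2.2, 4.9]
gripper_width: 0.193
grip_force: 60.3
```

```bash
python3 - <<'E'
from h import *
s=observe();R=q2R(s["tool_rot"]);b=R[:,0];print("bar angle",np.degrees(np.arctan2(b@ey,b@up)),s["ft_force"],s["ft_torque"],s["qpos"].round(2),s["grip_force"])
E
```

```text
bar angle -0.36206286509371005 [-5.18072278  2.16866139  4.92825068] [0.47058957 0.87858316 0.59562186] [ 0.68  0.29 -0.23  2.27 -1.03  0.13 -0.24] 60.260319113731384
```

Emit:
apply_moves(
  deltas=[
    {"xyz": [0, 0, 0], "turn": [0, 0, 0]},
    {"xyz": [0, 0, 0], "turn": [0, 0, 0]},
    {"xyz": [0, 0, 0], "turn": [0, 0, 0]},
    {"xyz": [0, 0, 0], "turn": [0, 0, 0]},
    {"xyz": [0, 0, 0], "turn": [0, 0, 0]},
    {"xyz": [0, 0, -0.1], "turn": [0, 0, 0]},
    {"xyz": [0, 0, -0.3], "turn": [0, 0, 0]},
    {"xyz": [0, 0, -0.5], "turn": [0, 0, 0]},
    {"xyz": [0, 0, -0.5], "turn": [0, 0, 0]},
  ],
  gripper=85,
)

```text
time_s: 9.07
tool_pos: [0.4617, -0.2461, 0.2027]
tool_rot: [0.019, 0.959, -0.071, 0.274]
ft_force: [0.8, -0.8, -0.5]
gripper_width: 0.996
grip_force: 0.0
```

```bash
python3 - <<'E'
from h import *
print(observe()["qpos"].round(2))
i,d=snapshot("wrist");cv2.imwrite("pics/w3.png",i[:,:,::-1])
chain([((.43,-.20,.30),down(-80)),((.4555,-.09,.33),down(-45)),((.4555,-.0195,.27),down(-13.5)),((.4555,-.0195,.161),down(-13.5))])
E
```

```text
[ 0.47  0.09  0.06  2.3  -0.74  0.3  -0.53]
([0.128, -0.272, -0.691], [0.028, -0.176, -0.1])
([0.295, -0.693, -0.2], [0.0, 0.0, -0.194])
([0.332, -0.332, 0.4], [0.0, 0.0, -0.175])
([0.0, 0.0, 0.727], [0.0, 0.0, 0.0])
```

View pics/w3.png

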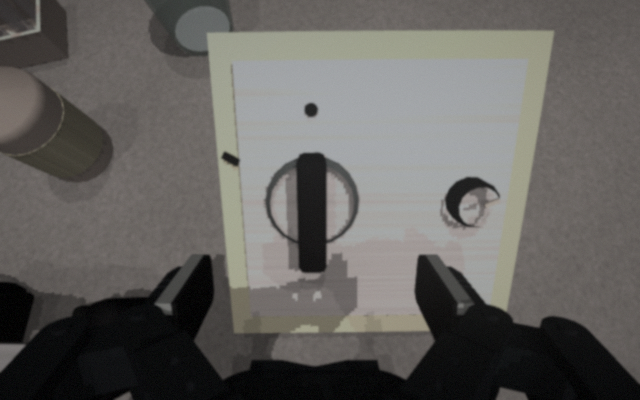

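The bar at (311,212) is now in line with the off dot at (311,110), so the isolator is off. The dial at (470,200) is untouched.

Emit:
apply_moves(
  deltas=[
    {"xyz": [0.03, -0.07, -0.35], "turn": [0, -0.03, 0]},
    {"xyz": [0.13, -0.27, -0.69], "turn": [0.028, -0.176, -0.1]},
    {"xyz": [0.13, -0.27, -0.69], "turn": [0.028, -0.176, -0.1]},
    {"xyz": [0.13, -0.27, -0.69], "turn": [0.028, -0.176, -0.1]},
    {"xyz": [0.13, -0.27, -0.69], "turn": [0.028, -0.176, -0.1]},
    {"xyz": [0.13, -0.27, -0.69], "turn": [0.028, -0.176, -0.1]},
  ],
)

```text
time_s: 9.88
tool_pos: [0.4312, -0.1995, 0.2976]
tool_rot: [-0.002, 0.996, 0.088, -0.002]
ft_force: [-0.7, -0.4, 0.3]
gripper_width: 0.997
grip_force: 0.0
```

Emit:
apply_moves(
  deltas=[
    {"xyz": [0.3, -0.69, -0.2], "turn": [0, 0, -0.194]},
    {"xyz": [0.3, -0.69, -0.2], "turn": [0, 0, -0.194]},
    {"xyz": [0.3, -0.69, -0.2], "turn": [0, 0, -0.194]},
    {"xyz": [0.3, -0.69, -0.2], "turn": [0, 0, -0.194]},
    {"xyz": [0.3, -0.69, -0.2], "turn": [0, 0, -0.194]},
  ],
)

```text
time_s: 10.5
tool_pos: [0.4562, -0.0907, 0.3288]
tool_rot: [-0.002, 0.924, 0.381, -0.001]
ft_force: [0.0, 0.6, 0.1]
gripper_width: 0.994
grip_force: 0.0
```

Emit:
apply_moves(
  deltas=[
    {"xyz": [0.33, -0.33, 0.4], "turn": [0, 0, -0.175]},
    {"xyz": [0.33, -0.33, 0.4], "turn": [0, 0, -0.175]},
    {"xyz": [0.33, -0.33, 0.4], "turn": [0, 0, -0.175]},
    {"xyz": [0.33, -0.33, 0.4], "turn": [0, 0, -0.175]},
    {"xyz": [0.33, -0.33, 0.4], "turn": [0, 0, -0.175]},
  ],
)

```text
time_s: 11.12
tool_pos: [0.4566, -0.0212, 0.2697]
tool_rot: [-0.002, 0.788, 0.616, -0.0]
ft_force: [-0.5, -0.2, 1.0]
gripper_width: 0.995
grip_force: 0.0
```

```bash
python3 - <<'E'
from h import *
show((.4555,-.0195,.161),down(-13.5));print(observe()["qpos"].round(2))
c=calibration("wrist");i,d=snapshot("wrist");W=world("wrist",d,c)
P=W[(W[:,:,2]>.153)&(W[:,:,2]<.168)&(abs(W[:,:,0]-.4555)<.05)&(abs(W[:,:,1]+.02)<.08)].astype(np.float32)
print(len(P),P[:,2].max(),cv2.minAreaRect(np.ascontiguousarray(P[:,:2])))
E
```

```text
11.12 [ 0.4566 -0.0212  0.2697] -> ([0.008, -0.007, 0.725], [-0.001, -0.001, -0.002])
[ 0.01  0.11 -0.07  1.95  0.01  1.08 -0.31]
5241 0.16458942 ((0.45513230562210083, -0.01966998726129532), (0.09518436342477798, 0.03380751982331276), 76.79602813720703)
```

Emit:
apply_moves(
  deltas=[
    {"xyz": [0.008, -0.007, 0.25], "turn": [0, 0, 0]},
    {"xyz": [0.008, -0.007, 0.5], "turn": [0, 0, 0]},
    {"xyz": [0.008, -0.007, 0.65], "turn": [0, 0, 0]},
    {"xyz": [0.008, -0.007, 0.725], "turn": [0, 0, 0]},
    {"xyz": [0.008, -0.007, 0.725], "turn": [0, 0, 0]},
    {"xyz": [0.008, -0.007, 0.725], "turn": [0, 0, 0]},
  ],
)

```text
time_s: 11.92
tool_pos: [0.456, -0.019, 0.1617]
tool_rot: [-0.002, 0.786, 0.618, -0.0]
ft_force: [0.4, 0.1, 0.6]
gripper_width: 0.995
grip_force: 0.0
```

Emit:
apply_moves(
  deltas=[
    {"xyz": [0, 0, 0], "turn": [0, 0, 0]},
    {"xyz": [0, 0, 0], "turn": [0, 0, 0]},
    {"xyz": [0, 0, 0], "turn": [0, 0, 0]},
    {"xyz": [0, 0, 0], "turn": [0, 0, 0]},
    {"xyz": [0, 0, 0], "turn": [0, 0, 0]},
    {"xyz": [0, 0, 0], "turn": [0, 0, 0]},
    {"xyz": [0, 0, 0], "turn": [0, 0, 0]},
    {"xyz": [0, 0, 0], "turn": [0, 0, 0]},
  ],
  gripper=15,
)

```text
time_s: 12.92
tool_pos: [0.4559, -0.0191, 0.1614]
tool_rot: [-0.002, 0.786, 0.618, -0.0]
ft_force: [-0.7, -0.4, 6.2]
gripper_width: 0.381
grip_force: 61.0
```

Emit:
apply_moves(
  deltas=[
    {"xyz": [0, 0, -0.03], "turn": [0, 0, 0]},
    {"xyz": [0, 0, -0.1], "turn": [0, 0, 0]},
    {"xyz": [0, 0, -0.2], "turn": [0, 0, 0]},
    {"xyz": [0, 0, -0.3], "turn": [0, 0, 0]},
    {"xyz": [0, 0, -0.4], "turn": [0, 0, 0]},
    {"xyz": [0, 0, -0.5], "turn": [0, 0, 0]},
    {"xyz": [0, 0, -0.6], "turn": [0, 0, 0]},
    {"xyz": [0, 0, -0.7], "turn": [0, 0, 0]},
    {"xyz": [0, 0, -0.8], "turn": [0, 0, 0]},
    {"xyz": [0, 0, -0.9], "turn": [0, 0, 0]},
    {"xyz": [0, 0, -0.97], "turn": [0, 0, 0]},
    {"xyz": [0, 0, -1], "turn": [0, 0, 0]},
  ],
)

```text
time_s: 14.42
tool_pos: [0.4561, -0.0193, 0.3115]
tool_rot: [-0.002, 0.786, 0.618, -0.0]
ft_force: [-0.4, -0.0, -3.2]
gripper_width: 0.382
grip_force: 60.1
```

```bash
python3 - <<'E'
from h import *
chain([((.456,.02,.435),down(-8)),((.475,.13,.435),down(4)),((.50,.22,.435),down(16.5))])
for n in("scene","side"):
    z=np.load(n+"0.npz");W=world(n,z["d"]).reshape(-1,3);t=(W[:,0]>.3)&(W[:,0]<.75)&(W[:,1]>.40)&(W[:,1]<.62)&(W[:,2]>.06)&(W[:,2]<.24)
    if n=="scene": t&=W[:,1]<.56
    print(n,np.percentile(W[t],[1,50,99],axis=0).round(3).tolist())
    t=(W[:,2]>.03)&(W[:,1]>.1)&(W[:,1]<.28)&(W[:,0]>.2)&(W[:,0]<.5)&(W[:,2]<.2);print(np.percentile(W[t],[1,50,99],axis=0).round(3).tolist())
E
```

```text
([0.256, -0.065, -0.823], [-0.001, -0.001, -0.031])
([0.744, 0.023, 0.0], [0.0, 0.0, -0.067])
([0.587, 0.208, 0.0], [0.0, 0.0, -0.069])
scene [[0.373, 0.541, 0.154], [0.406, 0.553, 0.162], [0.453, 0.56, 0.168]]
[[0.228, 0.161, 0.03], [0.293, 0.209, 0.063], [0.334, 0.249, 0.117]]
side [[0.375, 0.538, 0.073], [0.476, 0.562, 0.156], [0.504, 0.574, 0.165]]
[[0.212, 0.157, 0.031], [0.266, 0.196, 0.059], [0.332, 0.236, 0.112]]
```

Emit:
apply_moves(
  deltas=[
    {"xyz": [0.01, 0, -0.04], "turn": [0, 0, 0]},
    {"xyz": [0.03, -0.01, -0.12], "turn": [0, 0, -0.004]},
    {"xyz": [0.06, -0.015, -0.21], "turn": [0, 0, -0.008]},
    {"xyz": [0.09, -0.02, -0.3], "turn": [0, 0, -0.012]},
    {"xyz": [0.12, -0.03, -0.39], "turn": [0, 0, -0.015]},
    {"xyz": [0.15, -0.04, -0.48], "turn": [0, 0, -0.018]},
    {"xyz": [0.18, -0.05, -0.57], "turn": [0, 0, -0.021]},
    {"xyz": [0.21, -0.055, -0.66], "turn": [0, 0, -0.025]},
    {"xyz": [0.23, -0.06, -0.74], "turn": [0, 0, -0.028]},
    {"xyz": [0.25, -0.065, -0.8], "turn": [0, 0, -0.03]},
    {"xyz": [0.26, -0.065, -0.83], "turn": [0, 0, -0.03]},
  ],
)

```text
time_s: 15.8
tool_pos: [0.4561, 0.0208, 0.436]
tool_rot: [-0.002, 0.756, 0.655, -0.0]
ft_force: [0.1, 0.7, -2.3]
gripper_width: 0.381
grip_force: 60.1
```

Emit:
apply_moves(
  deltas=[
    {"xyz": [0.03, 0, 0], "turn": [0, 0, -0.003]},
    {"xyz": [0.09, 0.003, 0], "turn": [0, 0, -0.008]},
    {"xyz": [0.16, 0.005, 0], "turn": [0, 0, -0.015]},
    {"xyz": [0.24, 0.008, 0], "turn": [0, 0, -0.022]},
    {"xyz": [0.32, 0.01, 0], "turn": [0, 0, -0.029]},
    {"xyz": [0.4, 0.013, 0], "turn": [0, 0, -0.036]},
    {"xyz": [0.48, 0.015, 0], "turn": [0, 0, -0.043]},
    {"xyz": [0.56, 0.018, 0], "turn": [0, 0, -0.05]},
    {"xyz": [0.63, 0.02, 0], "turn": [0, 0, -0.057]},
    {"xyz": [0.69, 0.022, 0], "turn": [0, 0, -0.062]},
    {"xyz": [0.73, 0.023, 0], "turn": [0, 0, -0.066]},
    {"xyz": [0.744, 0.023, 0], "turn": [0, 0, -0.067]},
  ],
)

```text
time_s: 17.3
tool_pos: [0.4754, 0.1308, 0.4356]
tool_rot: [-0.002, 0.683, 0.731, -0.0]
ft_force: [-0.0, -0.1, -2.2]
gripper_width: 0.381
grip_force: 60.1
```

Emit:
apply_moves(
  deltas=[
    {"xyz": [0.02, 0.007, 0], "turn": [0, 0, -0.003]},
    {"xyz": [0.07, 0.025, 0], "turn": [0, 0, -0.008]},
    {"xyz": [0.13, 0.046, 0], "turn": [0, 0, -0.015]},
    {"xyz": [0.19, 0.067, 0], "turn": [0, 0, -0.022]},
    {"xyz": [0.25, 0.09, 0], "turn": [0, 0, -0.029]},
    {"xyz": [0.32, 0.113, 0], "turn": [0, 0, -0.037]},
    {"xyz": [0.39, 0.138, 0], "turn": [0, 0, -0.045]},
    {"xyz": [0.45, 0.16, 0], "turn": [0, 0, -0.053]},
    {"xyz": [0.51, 0.18, 0], "turn": [0, 0, -0.06]},
    {"xyz": [0.56, 0.2, 0], "turn": [0, 0, -0.066]},
    {"xyz": [0.587, 0.208, 0], "turn": [0, 0, -0.069]},
    {"xyz": [0.587, 0.208, 0], "turn": [0, 0, -0.069]},
  ],
)

```text
time_s: 18.8
tool_pos: [0.5006, 0.2207, 0.4356]
tool_rot: [-0.002, 0.6, 0.8, -0.0]
ft_force: [-0.1, 0.8, -2.0]
gripper_width: 0.382
grip_force: 60.0
```

```bash
python3 - <<'E'
from h import *
s=observe();print(s["tool_pos"],s["grip_force"])
c=calibration("wrist");i,d=snapshot("wrist");cv2.imwrite("pics/w4.png",i[:,:,::-1]);W=world("wrist",d,c)
P=W[(W[:,:,2]>.205)&(W[:,:,2]<.24)&(W[:,:,0]>.42)&(W[:,:,1]>.29)&(W[:,:,1]<.42)]
e=np.array([np.cos(np.radians(16.6)),np.sin(np.radians(16.6))]);f=np.array([-e[1],e[0]]);x=(P[:,:2]-[.528,.349])@e;y=(P[:,:2]-[.528,.349])@f
print(len(P))
for a in np.arange(-.1,.12,.02):
    t=(x>=a)&(x<a+.02)
    if t.sum()>5:print(round(a+.01,3),t.sum(),np.median(y[t]).round(4),np.percentile(P[t][:,2],95).round(4))
print(np.percentile(x,[0,1,99,100]))
i,d=snapshot("side");cv2.imwrite("pics/s4.png",i[:,:,::-1])
E
```

```text
[0.50062109 0.22072501 0.43562627] 60.03649592399597
4173
-0.09 100 -0.0021 0.2246
-0.07 484 -0.0024 0.2258
-0.05 427 -0.0022 0.2237
-0.03 421 -0.0022 0.2235
-0.01 415 -0.0016 0.2235
0.01 395 -0.0017 0.2237
0.03 397 -0.0018 0.2239
0.05 417 -0.0017 0.2238
0.07 459 -0.0017 0.2244
0.09 649 -0.0021 0.229
0.11 9 -0.0032 0.2236
[-0.08558656 -0.08240549  0.09694455  0.10204454]
```

View pics/s4.png

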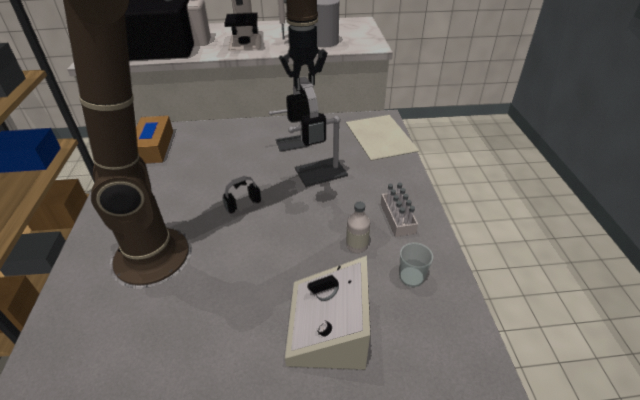

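View pics/w4.png

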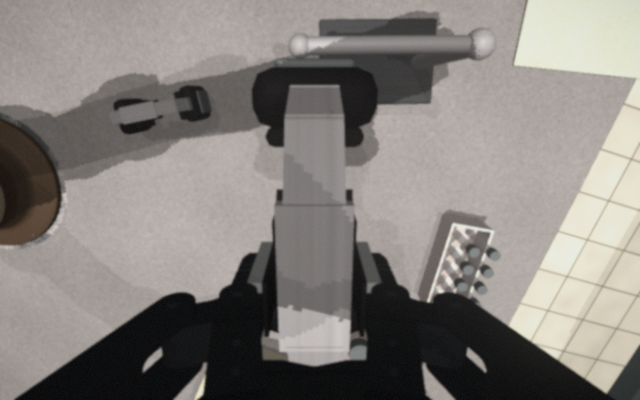

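The side picture shows the defenders held level near (308,115), high above the stand. The wrist picture shows the bar running from (300,45) to (480,45), square to the headband.

```bash
python3 - <<'E'
from h import *
chain([((.5285,.347,.435),down(16.6)),((.5285,.347,.295),down(16.6))])
E
```

```text
([0.76, 0.415, 0.006], [-0.001, -0.001, -0.002])
([0.0, 0.0, 0.933], [0.0, 0.0, 0.0])
```

Emit:
apply_moves(
  deltas=[
    {"xyz": [0.03, 0.016, 0], "turn": [0, 0, 0]},
    {"xyz": [0.09, 0.049, 0], "turn": [0, 0, 0]},
    {"xyz": [0.16, 0.087, 0], "turn": [0, 0, 0]},
    {"xyz": [0.24, 0.131, 0], "turn": [0, 0, 0]},
    {"xyz": [0.33, 0.18, 0], "turn": [0, 0, 0]},
    {"xyz": [0.42, 0.229, 0], "turn": [0, 0, 0]},
    {"xyz": [0.51, 0.278, 0], "turn": [0, 0, 0]},
    {"xyz": [0.59, 0.322, 0], "turn": [0, 0, 0]},
    {"xyz": [0.66, 0.36, 0], "turn": [0, 0, 0]},
    {"xyz": [0.72, 0.393, 0], "turn": [0, 0, 0]},
    {"xyz": [0.75, 0.41, 0], "turn": [0, 0, 0]},
    {"xyz": [0.76, 0.415, 0], "turn": [0, 0, 0]},
  ],
)

```text
time_s: 20.4
tool_pos: [0.5285, 0.3475, 0.4358]
tool_rot: [-0.002, 0.6, 0.8, -0.0]
ft_force: [-0.5, -0.2, -2.2]
gripper_width: 0.379
grip_force: 60.0
```

Emit:
apply_moves(
  deltas=[
    {"xyz": [0, 0, 0.03], "turn": [0, 0, 0]},
    {"xyz": [0, 0, 0.1], "turn": [0, 0, 0]},
    {"xyz": [0, 0, 0.2], "turn": [0, 0, 0]},
    {"xyz": [0, 0, 0.3], "turn": [0, 0, 0]},
    {"xyz": [0, 0, 0.4], "turn": [0, 0, 0]},
    {"xyz": [0, 0, 0.5], "turn": [0, 0, 0]},
    {"xyz": [0, 0, 0.6], "turn": [0, 0, 0]},
    {"xyz": [0, 0, 0.7], "turn": [0, 0, 0]},
    {"xyz": [0, 0, 0.8], "turn": [0, 0, 0]},
    {"xyz": [0, 0, 0.88], "turn": [0, 0, 0]},
    {"xyz": [0, 0, 0.93], "turn": [0, 0, 0]},
    {"xyz": [0, 0, 0.93], "turn": [0, 0, 0]},
  ],
)

```text
time_s: 21.9
tool_pos: [0.5278, 0.3476, 0.2959]
tool_rot: [-0.002, 0.6, 0.8, -0.001]
ft_force: [0.1, -0.6, -1.9]
gripper_width: 0.379
grip_force: 60.0
```

```bash
python3 - <<'E'
from h import *
show((.5285,.347,.247),down(16.6))
i,d=snapshot("side");cv2.imwrite("pics/s5.png",cv2.resize(i[40:200,220:420,::-1],None,fx=3,fy=3))
E
```

```text
21.9 [0.5278 0.3476 0.2959] -> ([-0.006, 0.004, 0.326], [-0.001, -0.001, -0.002])
```

View pics/s5.png

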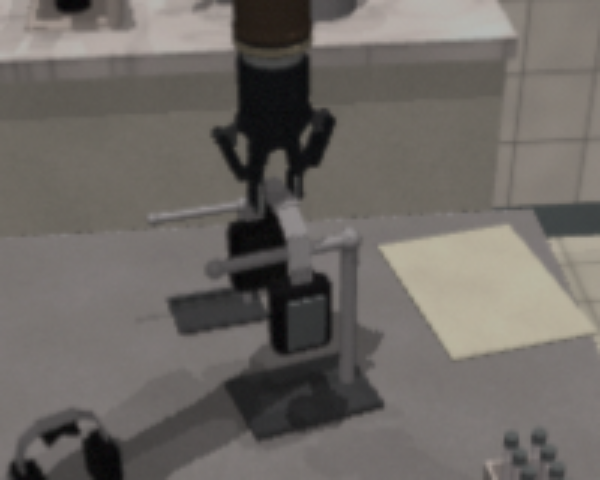

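The defenders straddle the bar, with one cup on each side at (255,250) and (300,315), and the crown is above the bar. I'll lower slowly.

Emit:
apply_moves(
  deltas=[
    {"xyz": [0, 0, 0.04], "turn": [0, 0, 0]},
    {"xyz": [0, 0, 0.1], "turn": [0, 0, 0]},
    {"xyz": [0, 0, 0.16], "turn": [0, 0, 0]},
    {"xyz": [0, 0, 0.21], "turn": [0, 0, 0]},
    {"xyz": [0, 0, 0.25], "turn": [0, 0, 0]},
    {"xyz": [0, 0, 0.27], "turn": [0, 0, 0]},
    {"xyz": [0, 0, 0.285], "turn": [0, 0, 0]},
    {"xyz": [0, 0, 0.3], "turn": [0, 0, 0]},
    {"xyz": [0, 0, 0.31], "turn": [0, 0, 0]},
    {"xyz": [0, 0, 0.32], "turn": [0, 0, 0]},
    {"xyz": [0, 0, 0.325], "turn": [0, 0, 0]},
    {"xyz": [0, 0, 0.325], "turn": [0, 0, 0]},
  ],
)

```text
time_s: 23.45
tool_pos: [0.5278, 0.3478, 0.2477]
tool_rot: [-0.002, 0.6, 0.8, -0.0]
ft_force: [-0.0, -0.4, -2.5]
gripper_width: 0.383
grip_force: 60.0
```

Emit:
apply_moves(
  deltas=[
    {"xyz": [0, 0, 0.004], "turn": [0, 0, 0]},
    {"xyz": [0, 0, 0.008], "turn": [0, 0, 0]},
    {"xyz": [0, 0, 0.012], "turn": [0, 0, 0]},
    {"xyz": [0, 0, 0.012], "turn": [0, 0, 0]},
  ],
)

```text
time_s: 23.95
tool_pos: [0.5279, 0.3481, 0.2462]
tool_rot: [-0.002, 0.6, 0.8, 0.0]
ft_force: [-0.5, 0.6, 0.1]
gripper_width: 0.381
grip_force: 60.4
```

Emit:
apply_moves(
  deltas=[
    {"xyz": [0, 0, 0.003], "turn": [0, 0, 0]},
    {"xyz": [0, 0, 0.006], "turn": [0, 0, 0]},
    {"xyz": [0, 0, 0.006], "turn": [0, 0, 0]},
  ],
)

```text
time_s: 24.32
tool_pos: [0.528, 0.3484, 0.2459]
tool_rot: [-0.002, 0.6, 0.8, 0.001]
ft_force: [-0.4, 0.0, 4.4]
gripper_width: 0.377
grip_force: 61.0
```

Emit:
apply_moves(
  deltas=[
    {"xyz": [0, 0, 0], "turn": [0, 0, 0]},
    {"xyz": [0, 0, 0], "turn": [0, 0, 0]},
    {"xyz": [0, 0, 0], "turn": [0, 0, 0]},
    {"xyz": [0, 0, 0], "turn": [0, 0, 0]},
    {"xyz": [0, 0, 0], "turn": [0, 0, 0]},
    {"xyz": [0, 0, 0], "turn": [0, 0, 0]},
  ],
  gripper=65,
)

```text
time_s: 25.08
tool_pos: [0.5278, 0.3478, 0.2449]
tool_rot: [-0.002, 0.6, 0.8, -0.0]
ft_force: [0.7, 0.2, 0.6]
gripper_width: 0.759
grip_force: 0.0
```

Emit:
apply_moves(
  deltas=[
    {"xyz": [0, 0, -0.05], "turn": [0, 0, 0]},
    {"xyz": [0, 0, -0.15], "turn": [0, 0, 0]},
    {"xyz": [0, 0, -0.3], "turn": [0, 0, 0]},
    {"xyz": [0, 0, -0.5], "turn": [0, 0, 0]},
    {"xyz": [0, 0, -0.75], "turn": [0, 0, 0]},
    {"xyz": [0, 0, -0.95], "turn": [0, 0, 0]},
    {"xyz": [0, 0, -1], "turn": [0, 0, 0]},
    {"xyz": [0, 0, -1], "turn": [0, 0, 0]},
    {"xyz": [0, 0, -1], "turn": [0, 0, 0]},
    {"xyz": [0, 0, -1], "turn": [0, 0, 0]},
  ],
)

```text
time_s: 26.32
tool_pos: [0.5281, 0.3472, 0.3938]
tool_rot: [-0.002, 0.6, 0.8, -0.001]
ft_force: [0.2, 0.9, -0.5]
gripper_width: 0.762
grip_force: 0.0
```

```bash
python3 - <<'E'
from h import *
T=[]
for k in range(2):
    c=calibration("wrist");i,d=snapshot("wrist");W=world("wrist",d,c)
    P=W[(W[:,:,2]>.236)&(W[:,:,2]<.26)&(abs(W[:,:,0]-.5285)<.06)&(abs(W[:,:,1]-.347)<.08)].astype(np.float32)
    print(len(P),P[:,2].max(),cv2.minAreaRect(np.ascontiguousarray(P[:,:2])))
    i,d=snapshot("side")
cv2.imwrite("pics/s6.png",cv2.resize(i[20:200,220:440,::-1],None,fx=3,fy=3))
E
```

```text
4136 0.24842565 ((0.5277219414710999, 0.3483532667160034), (0.033930160105228424, 0.09942744672298431), 17.155302047729492)
4104 0.24871942 ((0.5278519988059998, 0.3480946123600006), (0.03403725475072861, 0.09704570472240448), 16.766502380371094)
```

View pics/s6.png

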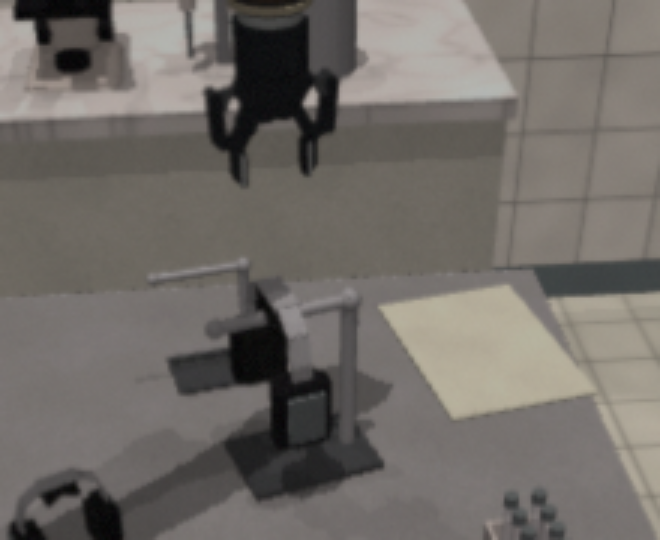

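The defenders hang still on the bar, with the crown at (275,300), one cup on each side, and the gripper clear above.

```bash
python3 -c "
from plant import hand_in;print(hand_in())"
```

```text
the job is handed in; nothing more can be done
None
```

The isolator is off, the dial, bottle, rack and beaker were left alone, and the ear defenders hang level on the large stand's bar with the gripper clear; the job was handed in after about 26.5 s of robot time, and the hand-in call returned no verdict.

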